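# Sort the pulled parts into their holders

### The arm

A 6-joint arm with a two-finger parallel gripper is mounted at the origin on a cart in front of the work surface, level with it; the furniture and walls round the work are solid. World frame = base frame: x ahead of the robot, y to its left, z up, the work surface at z = 0. Lengths are in m, angles in degrees, forces in N, time in s.
With the tool pointing down it reaches from about 0.375 to 0.9 m from the base axis. Payload 3.1 kg.
Tool frame: the origin (TCP) lies on the centre line of the jaws, within the pads' length; the fingertips stand 22 mm ahead of it and the grasp point (between the pads) lies 3 mm ahead of it; z points along the fingers, y is the line along which they close (so a half turn about z gives the same grasp; the last joint's range is limited). The gripper opens to 87 mm and grips with 3 to 60 N. Pads are 19 mm wide; open, the fingers measure 117 mm over their backs; the gripper's body (75 mm by 190 mm) begins 51 mm behind the grasp point.
Start: joints at [-78.065, 30.224, 82.088, -0, 67.689, -10.227], TCP at [0.236, -0.579, 0.245] pointing down, gripper open.
Joint ranges: [-176.69, 176.69], [-43.24, 126.21], [12.49, 139.97], [-82, 262], [0, 151.66], [-163.58, 163.58]. Speed limits (degrees/s): [159.86, 159.86, 180, 180, 180, 180].

### API

Orientations are given as a 3x3 rotation matrix whose columns are the frame's x, y, z axes.
In Python, from rig import * gives the robot as it stands.
- The arm moves only by the shell command python3 -m jog 'ROWS'. ROWS is text: rows parted by semicolons, each of 7 numbers parted by spaces: the shift along the tool's x, y, z in mm, then the turn, a rotation vector about the tool's x, y, z in rad, then the finger opening in mm, from 0 to 87. In form: tx ty tz ax ay az fingers; .... A call has 1 to 12 rows; each row shifts and turns the commanded pose from where the row before left it, along the tool's axes as they then stand; what a row does not reach is not made up. A row lasts 1/8 s, in which the tool goes at most 62.5 mm and 10.7 degrees, less where a joint would pass 70% of its speed; a pose out of reach is approached as far as the arm can. A call with a gripper value outside its range is refused whole. The fingers move at their own pace and stop on an object; the grip force is fixed at half the most. Time passes only in rows, so rows that do not move let the fingers close. It gives the time, the measured TCP pose, the force, the opening and the grip force at its end, in the units of the state.
- read_state(): the state, without advancing time (a new reading comes with each control period).
- capture(name): name is "scene" or "top" or "wrist"; returns a dict with "color" (420x560x3 uint8, red, green, blue), "camera_matrix" (3x3 intrinsics, pixels), "R" (3x3) and "t" (3): a world point X has camera coordinates R X + t. Camera axes: x right, y down, z forward; pixel columns grow to the right and rows downward; lengths in m; the calibration is good to about 2 mm. A picture is of the moment at which its call begins. There is no depth.
- hand_in(): hands the job in; it is judged then, once.
Trained networks look in the newest picture that a camera, given by its name, has taken for a name from the list of things; names that differ only in an ending like _2 or _b are one class to them, and where a whole thing is asked for, a point or a joint stands for the part that bears it (a point fixed in the world has none). Each returns a list of dicts, best first, with "conf" (0 to 1); they miss things now and then, are a little off and sometimes report something else, mostly with a low value. They report only what shows in the picture. A call takes as long as a camera call. They do not tell look-alikes from the thing itself.
- find_in(camera, target): "at" ([x, y, z] in m, in world coordinates, good to about 4 mm: the middle of the surface that is visible of it).
- trace(camera, target): "pixels" (420x560 bool, what is visible of it).
- place_of(camera, target): "at" ([x, y, z] in m, in world coordinates, good to about 4 mm: a listed point, or the origin of a listed thing).
The state is a dict: "time_s": time; "joint_positions": joint angles; "qvel": joint speeds; "tau": joint torques, N m; "position": TCP position; "tcp_rot": TCP orientation; "force": force on the tool from outside, world axes, zero at the start; "moment": the same for the moment, N m; "opening": opening from 0.0 (shut) to 1.0 (fully open); "grasp_force": force on a finger pad.
Only numpy, scipy, OpenCV 4.12 (cv2) and the standard library are available. Lean on these libraries where they do the work, as an engineer would, in place of code of your own. Each camera call takes 0.05 s, during which the arm holds its last target. There are 200 camera calls.

### The job

Sort the parts left among the jars on the bench mat into their holders: lay the two AA cells in the grey caddy, one in each groove, stand the two loose capacitors upright in the wooden rack, each right down in the well of its size, and stand the transformer on its pins in the empty compartment of the metal tray, about in the middle. Set each part down rather than dropping it, and leave the flux jar and the solder spool where they stand.

Things in the scene. Friction and masses are not known exactly. Their poses are not given: they have to be found in the camera images.
- cell_a: AA cell lying on its side, black with a copper-coloured end, 51 long x 14 mm thick, 24 g; origin: centre of its underside (7 mm below its axis); x along the cell. The two cells are alike; it does not roll.
- cell_b: the other AA cell, the same.
- cap_big: the large loose capacitor, a dark blue can standing upright, 25 mm diameter, 35 mm tall; origin: centre of its underside, z up along its axis.
- cap_small: the small loose capacitor, a brown can standing upright, 18 mm diameter, 26 mm tall; origin: centre of its underside, z up along its axis.
- transformer: Transformer, dark iron core with a yellow winding, standing on short pins, 130 g: core 30 mm along x, 36 mm along y, winding 43 mm along x; top 34 mm above its origin; grip the flat faces at y = +-18 mm. Origin: centre of its underside at the pin tips; these sink in, so on a surface the origin reads 2 mm below that surface.
- cap_rack: Fixed; origin: centre of its underside. Wooden rack, block 52 (x) x 138 (y) x 12.5 mm, three round wells along its y, floors 4 mm above the bench, rims bevelled 3 mm: at y = +45 mm the large well, 36 mm wide; at y = 0 one in which a green capacitor (22 mm wide, top 34 mm above the bench) stands for good; at y = -45 mm the small well, 28 mm wide. May stand either way round.
- cell_caddy: Fixed; origin: centre of its underside. Grey plastic cell caddy, 76 (x) x 84 (y) mm, with two grooves along its x, their centre lines at y = +21 and -21 mm; a groove is 24 mm wide and 66 mm long, its floor 3 mm above the bench, its side lips 9 mm and its end walls 13 mm high above the bench.
- parts_tray: Fixed; origin: centre of its underside. Sheet-metal parts tray, 66 (x) x 128 (y) mm, walls 2 mm thick and 14 mm high, floor 2 mm above the bench; a divider across the middle makes two compartments of 62 x 61 mm: the one centred at y = +32 mm is empty, in the one at y = -32 mm lies a heat sink (30 x 45 mm, top 24 mm above the bench) that stays there.
- flux_jar: flux jar with a yellow lid, 48 mm diameter, 31 mm tall, standing among the parts; not to be moved. Origin: centre of its underside.
- solder_spool: solder spool standing on its flange, 52 mm diameter, 40 mm tall, among the parts; not to be moved. Origin: centre of its underside.
Not all that is in view belongs to the job. Leave any purple look-alike of the cell_a alone.

How it is judged (in metres and radians):
At the end, for the whole second after the job is handed in: Each cell on its own groove's floor (9 mm along, 6.5 mm across, 0.25 rad); large capacitor on the large well's floor, small one on the small well's (7 and 6.5 mm, upright within 0.12 rad); transformer upright on the tray floor within 14 mm each way of the empty compartment's middle; all at rest (((x of cell_a in the frame of cell_caddy between -0.009 and 0.009 m and y of cell_a in the frame of cell_caddy between 0.0145 and 0.0275 m and z of cell_a in the frame of cell_caddy between -0.0005 and 0.0065 m and angle between the x axis of each of cell_a, cell_b and the x axis of cell_caddy, either way round below 0.25 rad and x of cell_b in the frame of cell_caddy between -0.009 and 0.009 m and y of cell_b in the frame of cell_caddy between -0.0275 and -0.0145 m and z of cell_b in the frame of cell_caddy between -0.0005 and 0.0065 m) or (x of cell_a in the frame of cell_caddy between -0.009 and 0.009 m and y of cell_a in the frame of cell_caddy between -0.0275 and -0.0145 m and z of cell_a in the frame of cell_caddy between -0.0005 and 0.0065 m and angle between the x axis of each of cell_a, cell_b and the x axis of cell_caddy, either way round below 0.25 rad and x of cell_b in the frame of cell_caddy between -0.009 and 0.009 m and y of cell_b in the frame of cell_caddy between 0.0145 and 0.0275 m and z of cell_b in the frame of cell_caddy between -0.0005 and 0.0065 m)) and x of cap_big in the frame of cap_rack between -0.007 and 0.007 m and y of cap_big in the frame of cap_rack between 0.038 and 0.052 m and z of cap_big in the frame of cap_rack between 0.0005 and 0.0075 m and angle between each of cap_big, cap_small, transformer's own z axis and vertical below 0.12 rad and x of cap_small in the frame of cap_rack between -0.0065 and 0.0065 m and y of cap_small in the frame of cap_rack between -0.0515 and -0.0385 m and z of cap_small in the frame of cap_rack between 0.0005 and 0.0075 m and x of transformer in the frame of parts_tray between -0.014 and 0.014 m and y of transformer in the frame of parts_tray between 0.018 and 0.046 m and z of transformer in the frame of parts_tray between -0.0035 and 0.0035 m and linear speed of each of cell_a, cell_b, cap_big, cap_small, transformer below 0.02 m/s); the robot touches nothing.
It fails at once if a part is dropped (falls free by more than about 2 cm) or flung ((linear speed of cell_a above 0.65 m/s and contact force between the fingers and cell_a below 0.05 N) or (linear speed of cell_b above 0.65 m/s and contact force between the fingers and cell_b below 0.05 N) or (linear speed of cap_big above 0.65 m/s and contact force between the fingers and cap_big below 0.05 N) or (linear speed of cap_small above 0.65 m/s and contact force between the fingers and cap_small below 0.05 N) or (linear speed of transformer above 0.65 m/s and contact force between the fingers and transformer below 0.05 N)).
It fails at once if the flux jar is shifted by more than 25 mm or tipped (distance of flux_jar from where it was at the start of the episode above 0.025 m or angle between flux_jar's own z axis and vertical above 0.4 rad).
It fails at once if the solder spool is shifted by more than 25 mm or tipped (distance of solder_spool from where it was at the start of the episode above 0.025 m or angle between solder_spool's own z axis and vertical above 0.4 rad).
It also fails if it takes over 106 s, if anything falls off the work surface, if the arm or the gripper's body presses on something with over 40 N, if the wrist force passes 120 N, or if a joint passes its speed limit or range.

## Working session

There is one attempt and no reset: what is moved stays moved. The work goes in short steps, Python scripts to look and compute and a shell command to move; the robot and the scene stay as the last step left them, time stands still between calls to the robot, and variables do not carry over. Pictures are saved under pics/ and viewed, at most 14 in all, crops included, and the job is handed in when it is done.

```bash
mkdir -p pics; ls; python3 - <<'E'
from rig import *
import cv2
s=read_state();print(s['time_s'],s['position'],s['tcp_rot'],s['opening'])
for c in ['scene','top']:
    d=capture(c);cv2.imwrite(f'pics/{c}0.png',d['color'][:,:,::-1])
    print(c,d['camera_matrix'],d['R'],d['t'])
    for n in ['cell_a','cap_big','cap_small','transformer','cap_rack','cell_caddy','parts_tray','flux_jar','solder_spool']:
        for f in (place_of,):
            for r in f(c,n)[:4]: print(n,[round(float(v),4) for v in r['at']],round(r['conf'],2))
E
```

```text
pics
0.0 [ 0.23565451 -0.57815575  0.24358896] [[ 9.26118758e-01  3.77231844e-01 -4.27103705e-04]
 [ 3.77231892e-01 -9.26116542e-01  2.06186303e-03]
 [ 3.82252587e-04 -2.07064717e-03 -9.99997783e-01]] 0.9986127995733555
scene [[525.199868     0.         282.27182512]
 [  0.         525.199868   202.02352739]
 [  0.           0.           1.        ]] [[ 0.66899104 -0.74323217 -0.00754469]
 [-0.41762415 -0.36747227 -0.83099591]
 [ 0.61485043  0.55907966 -0.55622736]] [-0.35981068  0.21650519  0.6699153 ]
cell_a [0.3377, -0.0428, 0.0013] 0.67
cell_a [0.5244, -0.048, -0.0039] 0.55
cell_a [0.4454, -0.2331, -0.0024] 0.5
cap_big [0.5233, 0.0602, 0.0029] 0.64
cap_small [0.4371, 0.1233, 0.0014] 0.64
transformer [0.5271, -0.1751, 0.0] 0.95
cap_rack [0.6301, -0.1703, -0.0006] 0.58
cell_caddy [0.6435, 0.0027, 0.002] 0.64
parts_tray [0.6453, 0.1688, -0.002] 0.66
flux_jar [0.4288, -0.1293, 0.0003] 0.84
solder_spool [0.4452, -0.0123, -0.0039] 0.67
solder_spool [0.647, 0.1668, 0.0006] 0.21
top [[535.011636     0.         280.72196718]
 [  0.         535.011636   202.50858715]
 [  0.           0.           1.        ]] [[ 0.00421339 -0.99998793 -0.00252678]
 [-0.99778949 -0.00403652 -0.06633124]
 [ 0.06632024  0.00280067 -0.99779446]] [-0.04663011  0.48087705  0.96645083]
cell_a [0.5267, -0.0542, -0.0009] 0.62
cell_a [0.4429, -0.2256, -0.0001] 0.56
cell_a [0.4476, -0.0108, 0.0007] 0.22
cap_big [0.5265, 0.0611, 0.0018] 0.49
cap_small [0.4368, 0.122, 0.0002] 0.62
cap_small [0.4462, -0.0109, -0.0012] 0.58
cap_small [0.6436, 0.1647, 0.0042] 0.4
transformer [0.5286, -0.181, -0.0056] 0.62
cap_rack [0.6262, -0.1669, 0.0041] 0.64
cell_caddy [0.6483, -0.0007, -0.0014] 0.92
parts_tray [0.6431, 0.167, 0.0023] 0.98
flux_jar [0.4296, -0.1343, 0.0019] 0.96
solder_spool [0.4472, -0.0128, 0.0029] 0.95
```

View pics/top0.png

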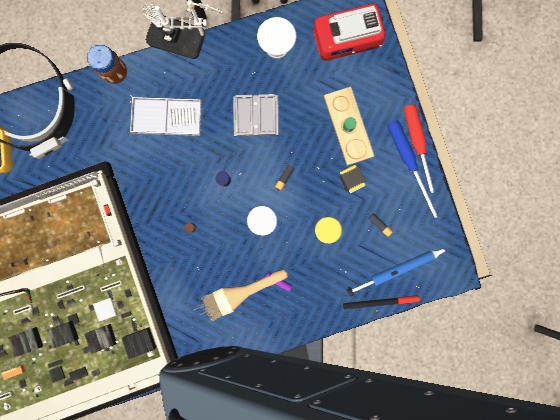

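View pics/scene0.png

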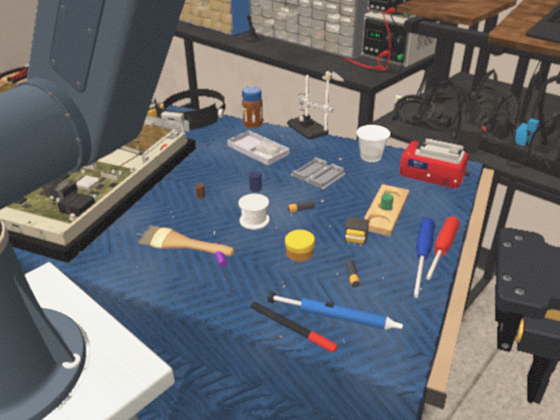

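The top picture shows the cells at (285,177) and (381,224), black with a copper end. A purple look-alike lies at (280,282) and is to be left alone. cap_big is at (223,179), cap_small at (190,228), the transformer at (352,178), the spool at (262,221) and the jar at (328,230). In the rack, the near well at (356,149) looks like the large one. Next I take an enlarged crop and measure angles.

```bash
cat > h.py <<'E'
from rig import *
import cv2, numpy as np
def back(d,px,z):
    px=np.atleast_2d(px).astype(float); K=d['camera_matrix'];R=d['R'];t=d['t']
    r=np.c_[(px[:,0]-K[0,2])/K[0,0],(px[:,1]-K[1,2])/K[1,1],np.ones(len(px))]@R
    c=-R.T@t
    return (c+r*((z-c[2])/r[:,2])[:,None])[:,:2]
def proj(d,X):
    c=np.atleast_2d(X)@d['R'].T+d['t']; p=c@d['camera_matrix'].T; return p[:,:2]/p[:,2:]
def rect(d,mask,z):
    m=np.argwhere(mask)[:,::-1]
    (c,s,a)=cv2.minAreaRect((back(d,m,z)*1000).astype(np.float32))
    if s[0]<s[1]: s=s[::-1];a+=90
    return np.round(c,1),np.round(s,1),round((a+90)%180-90,1)  # long-axis angle, deg from world x
E
python3 - <<'E'
from h import *
d=capture('top')
cv2.imwrite('pics/crop1.png',cv2.resize(d['color'][80:245,155:415,::-1],None,fx=3,fy=3,interpolation=cv2.INTER_CUBIC))
for n,z in [('cell_a',.007),('cap_big',.035),('cap_small',.026),('transformer',.03),('cap_rack',.0125),('cell_caddy',.011),('parts_tray',.014),('flux_jar',.031),('solder_spool',.04)]:
    for r in trace('top',n)[:3]:
        if r['conf']>.3: print(n,round(r['conf'],2),r['pixels'].sum(),*rect(d,r['pixels'],z), np.round(np.argwhere(r['pixels']).mean(0)[::-1]))
E
```

```text
cell_a 0.76 188 [528.1 -50. ] [49.3 14.3] -28.7 [284. 177.]
cell_a 0.63 118 [337.  -41.5] [50.3 15.2] 56.8 [283. 284.]
cell_a 0.54 200 [ 441.7 -228.1] [48.  14.4] 44.9 [380. 224.]
cap_big 0.6 192 [521.5  60.2] [28.3 24.2] 45.3 [223. 179.]
cap_small 0.75 226 [ 441.7 -224.2] [48.4 16.8] 44.9 [380. 224.]
cap_small 0.67 97 [434.3 120.5] [20.  16.3] -89.8 [189. 227.]
cap_small 0.59 432 [ 525.  -173.8] [40.  39.4] 26.8 [352. 178.]
transformer 0.8 493 [ 525.1 -172.6] [43.1 41.7] 26.8 [352. 178.]
cap_rack 0.7 2167 [ 625.2 -169.7] [140.  55.] 17.5 [348. 126.]
cap_rack 0.47 185 [525.   63.9] [29.2 25.6] 27.1 [222. 179.]
cell_caddy 0.58 1781 [644.9   4. ] [82.3 79.3] -89.4 [255. 115.]
parts_tray 0.82 2522 [641.8 170.4] [130.   68.4] 88.1 [166. 116.]
parts_tray 0.71 159 [524.7  63.5] [26.3 22.2] 45.3 [222. 179.]
flux_jar 0.95 562 [ 431.7 -130.1] [46.9 45. ] -89.8 [328. 230.]
solder_spool 0.59 663 [448.   -9.6] [50.1 50. ] -89.8 [261. 220.]
```

View pics/crop1.png

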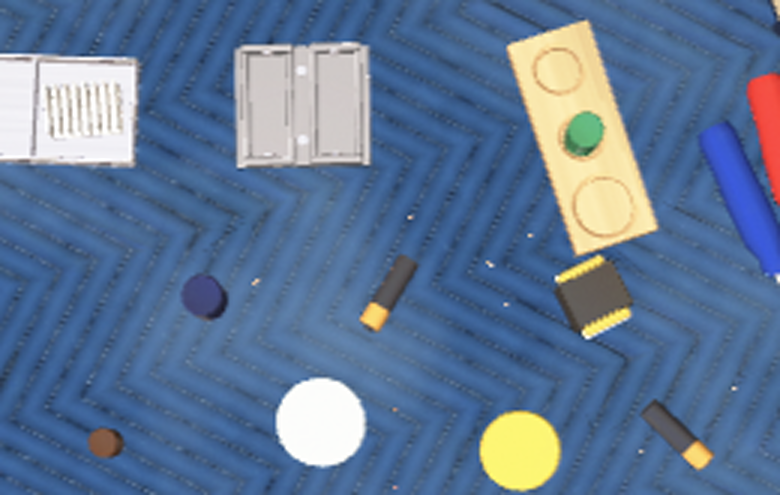

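The crop confirms it: the large well is the near one, px (356,149), and the small well is at (341,104). The cells at px (285,177) and (381,224) are black and copper, so those are the real ones. The empty tray compartment is on the left (+y). Now I cross-check the estimates with both cameras.

```bash
cat >> h.py <<'E'
def plan(x,y,z,psi):
    "mm, deg: remaining move in tool axes"
    s=read_state();p=s['position']*1000;R=s['tcp_rot']
    c=np.degrees(np.arctan2(R[1,0],R[0,0]));a=np.radians(c)
    dx,dy,dz=x-p[0],y-p[1],z-p[2]
    print('t',round(s['time_s'],2),'pos',p.round(1),'psi',round(c,1),'open',round(s['opening']*87,1),'gf',round(float(s['grasp_force']),1),'j6',np.round(s['joint_positions'][5]))
    print('tool shift now: tx %.1f ty %.1f tz %.1f  turn az %.3f'%(dx*np.cos(a)+dy*np.sin(a),dx*np.sin(a)-dy*np.cos(a),-dz,-np.radians((psi-c+180)%360-180)))
E
python3 - <<'E'
from h import *
d=capture('top')
for n,p in [('big well',(356.3,149)),('small well',(340.7,103.7))]: print(n,back(d,p,.0125)*1000)
print('caddy mid',back(d,[(155+302/3,80+104/3)],.012)*1000)
e=capture('scene')
for n,z in [('cell_a',.007),('cap_big',.018),('cap_small',.013),('transformer',.02),('cap_rack',.0125),('cell_caddy',.011),('parts_tray',.014)]:
    for r in trace('scene',n)[:3]:
        if r['conf']>.3: print(n,round(r['conf'],2),*rect(e,r['pixels'],z))
plan(443,-228,120,45)
E
```

```text
big well [[ 581.2921138  -184.35078579]]
small well [[ 666.41695306 -155.7082908 ]]
caddy mid [[645.23612002   2.76204053]]
cell_a 0.74 [ 443.2 -230.6] [60.3 15.1] 46.7
cell_a 0.68 [531.3 -53.6] [54.1 24. ] -29.9
cap_big 0.59 [525.2  61. ] [70.8 21.6] 44.0
cap_small 0.66 [437.4 120.7] [51.7 17.9] 52.4
transformer 0.8 [ 523.1 -180.3] [74.2 38. ] 29.5
cap_rack 0.92 [ 621.  -176.5] [155.2  54.7] 18.2
cell_caddy 0.79 [643.   -6.1] [93.1 87.5] 1.7
parts_tray 0.9 [636.5 160.4] [145.8  87.3] 87.3
t 1.95 pos [ 235.8 -578.8  244.5] psi 22.2 open 87.0 gf 0.0 j6 -10.0
tool shift now: tx 324.2 ty -246.7 tz 124.5  turn az -0.399
```

```bash
python3 -m jog '30 -23 10 0 0 0 50; 33 -25 13 0 0 0 50; 33 -25 13 0 0 0 50; 33 -25 13 0 0 0 50; 33 -25 13 0 0 0 50; 33 -25 13 0 0 0 50; 33 -25 13 0 0 0 50; 33 -25 13 0 0 0 50; 33 -25 13 0 0 0 50; 29 -20 10 0 0 0 50; 0 0 0 0 0 -0.13 50; 0 0 0 0 0 -0.13 50' && python3 -m jog '0 0 0 0 0 -0.14 50; 0 0 0 0 0 0 50; 0 0 0 0 0 0 50' ; python3 - <<'E'
from h import *
plan(443,-228,120,45)
d=capture('wrist');cv2.imwrite('pics/w1.png',d['color'][:,:,::-1])
for n in ['cell_a']:
    for r in place_of('wrist',n)[:3]: print(n,np.round(r['at'],4),r['conf'])
    for r in trace('wrist',n)[:3]: print(rect(d,r['pixels'],.007),r['conf'])
E
```

```text
time_s: 3.45
position: [0.4438, -0.2314, 0.1205]
tcp_rot: [[0.794, 0.607, 0.0], [0.607, -0.794, -0.0], [0.0, 0.0, -1.0]]
force: [0.2, 0.1, -0.4]
opening: 0.578
grasp_force: 0.0
time_s: 3.82
position: [0.4434, -0.232, 0.1207]
tcp_rot: [[0.708, 0.707, 0.0], [0.707, -0.708, -0.0], [0.0, 0.0, -1.0]]
force: [0.1, 0.3, 0.1]
opening: 0.574
grasp_force: 0.0
t 3.83 pos [ 443.4 -232.   120.7] psi 45.0 open 49.9 gf 0.0 j6 5.0
tool shift now: tx 2.6 ty -3.1 tz 0.7  turn az -0.001
cell_a [ 0.4389 -0.2282  0.0005] 0.91
cell_a [ 0.4343 -0.1312  0.0026] 0.65
(array([ 441.7, -229.8]), array([52.9, 14.1]), 46.5) 0.9
```

View pics/w1.png

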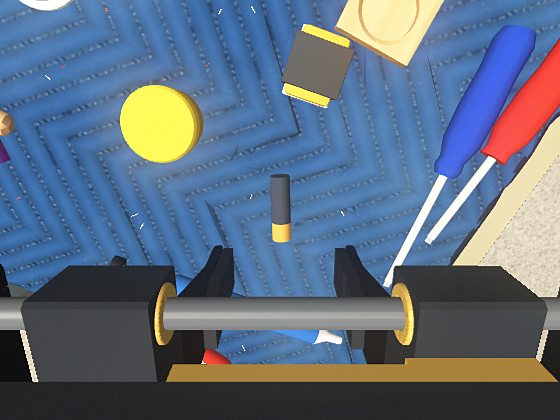

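The wrist picture shows the copper-ended cell at (281,208), between the fingers; the position agrees with the top view. Descending to grip it on its upper half.

```bash
python3 -m jog '0.7 -3.1 30 0 0 -0.02 50; 0 0 30 0 0 0 50; 0 0 20 0 0 0 50; 0 0 13.7 0 0 0 50; 0 0 0 0 0 0 50; 0 0 0 0 0 0 0; 0 0 0 0 0 0 0; 0 0 0 0 0 0 0; 0 0 0 0 0 0 0; 0 0 0 0 0 0 0; 0 0 -10 0 0 0 0; 0 0 -20 0 0 0 0' && python3 -m jog '0 0 -40 0 0 0 0; 0 0 -23 0 0 0 0; 0 0 0 0 0 0 0;0 0 0 0 0 0 0'; python3 - <<'E'
from h import *
plan(645,-19,110,0)
E
```

```text
time_s: 5.48
position: [0.4411, -0.2288, 0.057]
tcp_rot: [[0.692, 0.722, -0.002], [0.722, -0.692, 0.001], [-0.0, -0.002, -1.0]]
force: [-0.5, 0.1, 0.3]
opening: 0.16
grasp_force: 30.0
time_s: 5.98
position: [0.4411, -0.2288, 0.1196]
tcp_rot: [[0.692, 0.722, -0.001], [0.722, -0.692, 0.001], [-0.0, -0.001, -1.0]]
force: [-0.0, 0.3, -0.1]
opening: 0.155
grasp_force: 30.0
t 5.97 pos [ 441.1 -228.8  119.6] psi 46.2 open 13.5 gf 30.0 j6 3.0
tool shift now: tx 292.6 ty 2.0 tz 9.6  turn az 0.807
```

```bash
python3 -m jog '30 0 0 0 0 0 0; 44 0 0 0 0 0 0; 44 0 0 0 0 0 0; 44 0 0 0 0 0 0; 44 0 0 0 0 0 0; 44 2 0 0 0 0 0; 42.6 0 0 0 0 0 0; 0 0 0 0 0 0.14 0;0 0 0 0 0 0.14 0;0 0 0 0 0 0.14 0;0 0 0 0 0 0.14 0;0 0 0 0 0 0.14 0' && python3 -m jog '0 0 0 0 0 0.107 0; 0 0 0 0 0 0 0; 0 0 0 0 0 0 0'; python3 - <<'E'
from h import *
plan(645,-19,110,0)
d=capture('wrist');cv2.imwrite('pics/w2.png',d['color'][:,:,::-1])
for n,z in [('cell_caddy',.011),('cap_rack',.0125),('parts_tray',.014)]:
  for r in place_of('wrist',n)[:1]: print(n,np.round(r['at'],4),r['conf'])
  for r in trace('wrist',n)[:1]: print(rect(d,r['pixels'],z),r['conf'])
for r in trace('wrist','cell_a')[:3]: print('cell',rect(d,r['pixels'],.095),r['conf'])
c=capture('top')
for n,z in [('cell_caddy',.011),('cap_rack',.0125),('parts_tray',.014)]:
  for r in place_of('top',n)[:1]: print(n,np.round(r['at'],4),r['conf'])
E
```

```text
time_s: 7.48
position: [0.6442, -0.0191, 0.1177]
tcp_rot: [[0.995, 0.102, -0.004], [0.102, -0.995, 0.001], [-0.004, -0.001, -1.0]]
force: [-0.1, -0.6, 0.2]
opening: 0.158
grasp_force: 30.0
time_s: 7.85
position: [0.6449, -0.0192, 0.1188]
tcp_rot: [[1.0, 0.001, -0.002], [0.001, -1.0, 0.0], [-0.002, -0.0, -1.0]]
force: [-0.2, 0.4, -0.6]
opening: 0.156
grasp_force: 30.0
t 7.85 pos [644.9 -19.2 118.8] psi 0.1 open 13.6 gf 30.0 j6 78.0
tool shift now: tx 0.1 ty -0.2 tz 8.8  turn az 0.001
cell_caddy [0.6432 0.0035 0.0014] 0.71
(array([647.2,   1.5]), array([81.2, 77.9]), -88.7) 0.58
cap_rack [ 6.274e-01 -1.750e-01  2.000e-04] 0.55
(array([ 521.2, -183.7]), array([60.2, 40.1]), 27.7) 0.59
parts_tray [0.6425 0.1693 0.0018] 0.89
(array([643.9, 144.7]), array([91.3, 69.8]), 88.0) 0.57
cell (array([588.5, -33.1]), array([9.2, 7.2]), 0.0) 0.72
cell (array([647.7, -19.3]), array([44.9, 14.5]), -0.7) 0.7
cell (array([ 589.7, -128.5]), array([40.3, 26.2]), 29.2) 0.45
cell_caddy [ 0.4497 -0.0128 -0.0011] 0.66
cap_rack [ 0.6278 -0.1678  0.0011] 0.8
parts_tray [0.6434 0.1649 0.0021] 0.6
```

View pics/w2.png

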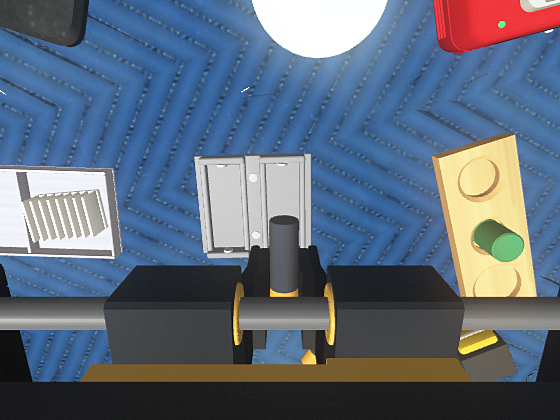

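```bash
python3 - <<'E'
from h import *
d=capture('wrist')
print(back(d,[(253,178),(256.5,235)],.009)*1000)
print(back(d,[(196,157),(310,154)],.013)*1000)
print(back(d,[(205,258)],.013)*1000)
# predicted pixel outlines for caddy at guess
print(proj(d,[[.645+sx*.038,.002+sy*.042,.013] for sx in(1,-1) for sy in(1,-1)]))
E
```

```text
[[669.17512217   2.30478989]
 [625.50902805   0.83287463]]
[[684.94627197  40.88412198]
 [686.92063007 -37.71194785]]
[[608.5816148   39.69463369]]
[[191.69912885 159.80721923]
 [313.19356165 159.65324312]
 [199.42593914 259.92162009]
 [310.87009322 259.78102789]]
```

The wrist picture shows the held cell over the right-hand groove at (285,250). The caddy is centred at about (646.5, 1.6), so I shift 1.5 mm and lower it.

```bash
python3 -m jog '1.5 0 25 0 0 0 0; 0 0 25 0 0 0 0; 0 0 20 0 0 0 0; 0 0 10 0 0 0 0; 0 0 5 0 0 0 0; 0 0 2.3 0 0 0 0; 0 0 0 0 0 0 0; 0 0 0 0 0 0 0' ; python3 - <<'E'
from h import *
plan(646.5,-19.4,31.5,0)
E
```

```text
time_s: 9.5
position: [0.6473, -0.0194, 0.0332]
tcp_rot: [[1.0, -0.0, 0.001], [-0.0, -1.0, -0.0], [0.001, 0.0, -1.0]]
force: [-0.5, 0.4, -1.3]
opening: 0.155
grasp_force: 30.0
t 9.5 pos [647.3 -19.4  33.2] psi -0.0 open 13.5 gf 30.0 j6 78.0
tool shift now: tx -0.8 ty 0.0 tz 1.7  turn az -0.000
```

```bash
python3 -m jog '0 0 2 0 0 0 0; 0 0 0 0 0 0 0; 0 0 0 0 0 0 20;0 0 0 0 0 0 24; 0 0 0 0 0 0 28; 0 0 0 0 0 0 28;0 0 -5 0 0 0 28; 0 0 -25 0 0 0 28; 0 0 -40 0 0 0 28; 0 0 -30 0 0 0 50; 0 0 0 0 0 0 50; 0 0 0 0 0 0 50' ; python3 - <<'E'
from h import *
plan(528,-51,120,-29)
c=capture('top')
for r in trace('top','cell_a')[:4]: print('cell',rect(c,r['pixels'],.01),r['conf'])
E
```

```text
time_s: 11.0
position: [0.646, -0.019, 0.1295]
tcp_rot: [[1.0, -0.0, -0.002], [-0.0, -1.0, 0.001], [-0.002, -0.001, -1.0]]
force: [-0.2, -0.3, -0.3]
opening: 0.54
grasp_force: 0.0
t 11.0 pos [646.  -19.  129.5] psi -0.0 open 47.0 gf 0.0 j6 78.0
tool shift now: tx -117.9 ty 32.0 tz 9.5  turn az 0.506
cell (array([330.3, -51.8]), array([23.3, 12.6]), 56.8) 0.44
```

Next cell: move over it, check the placed one, and refine.

```bash
python3 -m jog '-30 8 2 0 0 0 50; -40 10 3 0 0 0 50; -30 8 3 0 0 0 50; -18 6 1 0 0 0 50; 0 0 0 0 0 0.13 50; 0 0 0 0 0 0.13 50; 0 0 0 0 0 0.13 50; 0 0 0 0 0 0.116 50; 0 0 0 0 0 0 50; 0 0 0 0 0 0 50' ; python3 - <<'E'
from h import *
plan(528,-51,27,-29)
d=capture('wrist');c=capture('top');cv2.imwrite('pics/t2.png',np.hstack([d['color'][:,:,::-1][80:330,100:480],cv2.resize(c['color'][80:205,210:400,::-1],None,fx=2,fy=2,interpolation=cv2.INTER_CUBIC)]))
for r in trace('wrist','cell_a')[:4]: print('cell',rect(d,r['pixels'],.007),round(r['conf'],2))
for r in trace('top','cell_a')[:4]: print('celltop',rect(c,r['pixels'],.01),round(r['conf'],2))
E
```

```text
time_s: 12.35
position: [0.5285, -0.0512, 0.1209]
tcp_rot: [[0.875, -0.483, -0.001], [-0.483, -0.875, 0.0], [-0.001, 0.0, -1.0]]
force: [0.5, 0.1, 0.3]
opening: 0.573
grasp_force: 0.0
t 12.35 pos [528.5 -51.2 120.9] psi -28.9 open 49.8 gf 0.0 j6 101.0
tool shift now: tx -0.6 ty 0.1 tz 93.9  turn az 0.002
cell (array([648.3, -18.8]), array([53.3, 15.9]), -0.7) 0.65
cell (array([528.3, -52.3]), array([53. , 14.8]), -31.3) 0.58
```

View pics/t2.png

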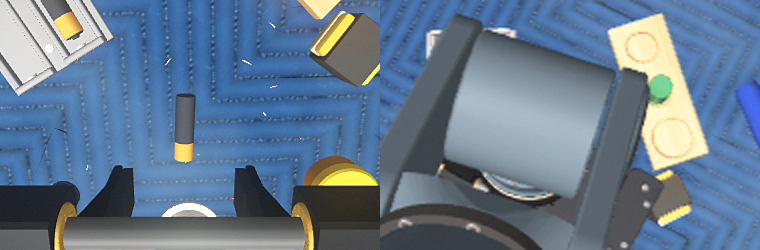

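The left half shows the first cell lying in its groove at (68,22) and the second cell between the fingers at (184,128). Both agree with the numbers.

```bash
python3 -m jog '0 0.6 30 0 0 0.02 50; 0 0 30 0 0 0 50; 0 0 20 0 0 0 50; 0 0 13.9 0 0 0 50; 0 0 0 0 0 0 50; 0 0 0 0 0 0 0; 0 0 0 0 0 0 0; 0 0 0 0 0 0 0; 0 0 0 0 0 0 0; 0 0 0 0 0 0 0; 0 0 -10 0 0 0 0; 0 0 -20 0 0 0 0' && python3 -m jog '0 0 -40 0 0 0 0; 0 0 -23 0 0 0 0; 0 0 0 0 0 0 0;0 0 0 0 0 0 0'; python3 - <<'E'
from h import *
plan(647,22.6,110,0.5)
E
```

```text
time_s: 14.05
position: [0.528, -0.0516, 0.0577]
tcp_rot: [[0.865, -0.502, -0.002], [-0.502, -0.865, 0.001], [-0.002, 0.0, -1.0]]
force: [0.6, 0.2, -0.4]
opening: 0.16
grasp_force: 30.0
time_s: 14.55
position: [0.528, -0.0516, 0.1202]
tcp_rot: [[0.865, -0.502, -0.001], [-0.502, -0.865, 0.0], [-0.001, 0.0, -1.0]]
force: [-0.4, -0.3, 0.4]
opening: 0.153
grasp_force: 30.0
t 14.55 pos [528.  -51.6 120.2] psi -30.2 open 13.3 gf 30.0 j6 102.0
tool shift now: tx 65.6 ty -123.9 tz 10.2  turn az -0.535
```

```bash
python3 -m jog '14 -26 2 0 0 0 0; 20 -38 3 0 0 0 0; 20 -38 3 0 0 0 0; 11.6 -21.9 2.2 0 0 0 0; 0 0 0 0 0 -0.13 0; 0 0 0 0 0 -0.13 0; 0 0 0 0 0 -0.14 0; 0 0 0 0 0 -0.135 0; 0 0 0 0 0 0 0; 0 0 0 0 0 0 0; 0 0 0 0 0 0 0' ; python3 - <<'E'
from h import *
plan(647,22.6,31.5,0.5)
d=capture('wrist')
for r in trace('wrist','cell_caddy')[:2]: print(rect(d,r['pixels'],.011),r['conf'])
for r in trace('wrist','cell_a')[:4]: print('cell',rect(d,r['pixels'],.01),rect(d,r['pixels'],.09),round(r['conf'],2))
E
```

```text
time_s: 15.92
position: [0.6474, 0.0224, 0.11]
tcp_rot: [[1.0, 0.008, -0.001], [0.008, -1.0, 0.0], [-0.001, -0.0, -1.0]]
force: [0.5, -0.0, -0.1]
opening: 0.157
grasp_force: 30.0
t 15.93 pos [647.4  22.4 110. ] psi 0.4 open 13.6 gf 30.0 j6 82.0
tool shift now: tx -0.4 ty -0.2 tz 78.5  turn az -0.001
(array([647.3,   3. ]), array([82.1, 79. ]), -89.6) 0.96
(array([ 528.7, -166.5]), array([48.2, 36.3]), 1.2) 0.54
cell (array([614.4,  22. ]), array([66.4, 21.9]), 0.3) (array([652.3,  22.3]), array([44.3, 14.6]), 0.3) 0.68
cell (array([646.7, -19.2]), array([52.9, 15.8]), -0.9) (array([673.8,  -5.2]), array([35.3, 10.6]), -0.9) 0.65
```

```bash
python3 -m jog '0 -0.4 25 0 0 0 0; 0 0 20 0 0 0 0; 0 0 18 0 0 0 0; 0 0 10 0 0 0 0; 0 0 5 0 0 0 0; 0 0 1 0 0 0 0; 0 0 0 0 0 0 0; 0 0 0 0 0 0 0' ; python3 - <<'E'
from h import *
plan(647,22.8,31.3,0.5)
E
```

```text
time_s: 17.08
position: [0.648, 0.0227, 0.032]
tcp_rot: [[1.0, 0.009, 0.001], [0.009, -1.0, -0.0], [0.001, 0.0, -1.0]]
force: [0.0, 0.1, -0.8]
opening: 0.158
grasp_force: 30.0
t 17.07 pos [648.   22.7  32. ] psi 0.5 open 13.7 gf 30.0 j6 82.0
tool shift now: tx -1.0 ty -0.1 tz 0.7  turn az 0.000
```

```bash
python3 -m jog '0 0 0.7 0 0 0 0; 0 0 0 0 0 0 0; 0 0 0 0 0 0 20;0 0 0 0 0 0 24; 0 0 0 0 0 0 28; 0 0 0 0 0 0 28;0 0 -5 0 0 0 28; 0 0 -25 0 0 0 28; 0 0 -40 0 0 0 28; 0 0 -20 0 0 0 55; 0 0 0 0 0 0 55; 0 0 0 0 0 0 55' ; python3 - <<'E'
from h import *
d=capture('wrist')
for r in trace('wrist','cell_a')[:4]: print('cell',rect(d,r['pixels'],.01),round(r['conf'],2))
plan(526.5,-175,125,27)
E
```

```text
time_s: 18.58
position: [0.6466, 0.023, 0.1196]
tcp_rot: [[1.0, 0.009, -0.002], [0.009, -1.0, 0.0], [-0.002, -0.0, -1.0]]
force: [0.0, 0.1, -0.2]
opening: 0.567
grasp_force: 0.0
cell (array([646.3, -19.3]), array([54.3, 15.8]), -1.3) 0.8
cell (array([647.6,  22.9]), array([52.8, 13.8]), 0.9) 0.56
t 18.68 pos [646.5  22.9 119.1] psi 0.5 open 53.0 gf 0.0 j6 82.0
tool shift now: tx -121.7 ty 196.9 tz -5.9  turn az -0.462
```

```bash
python3 -m jog '-16 27 -6 0 0 0 55; -24 38 0 0 0 0 55; -24 38 0 0 0 0 55; -24 38 0 0 0 0 55; -20 33 0 0 0 0 55; -13.7 22.9 0 0 0 0 55; 0 0 0 0 0 -0.12 55; 0 0 0 0 0 -0.12 55; 0 0 0 0 0 -0.12 55; 0 0 0 0 0 -0.102 55; 0 0 0 0 0 0 55; 0 0 0 0 0 0 55' ; python3 - <<'E'
from h import *
plan(526.5,-175,36,27)
d=capture('wrist');cv2.imwrite('pics/w4.png',d['color'][:,:,::-1])
for r in trace('wrist','transformer')[:2]: print(rect(d,r['pixels'],.03),r['conf'])
for r in place_of('wrist','transformer')[:2]: print(r)
for r in place_of('wrist','cap_rack')[:2]: print(r)
for r in trace('wrist','cap_rack')[:2]: print(rect(d,r['pixels'],.0125),r['conf'])
E
```

```text
time_s: 20.18
position: [0.5273, -0.175, 0.1262]
tcp_rot: [[0.892, 0.452, -0.001], [0.452, -0.892, 0.001], [-0.001, -0.001, -1.0]]
force: [-0.1, 0.3, -0.1]
opening: 0.632
grasp_force: 0.0
t 20.18 pos [ 527.3 -175.   126.2] psi 26.9 open 55.0 gf 0.0 j6 33.0
tool shift now: tx -0.7 ty -0.4 tz 90.2  turn az -0.002
(array([ 529.4, -175.5]), array([43.8, 36.3]), 26.8) 0.86
{'at': [0.5264, -0.1809, -0.0036], 'conf': 0.95}
{'at': [0.6282, -0.1741, -0.002], 'conf': 0.71}
(array([ 617.4, -174.7]), array([122.3,  53.6]), 18.3) 0.96
```

View pics/w4.png

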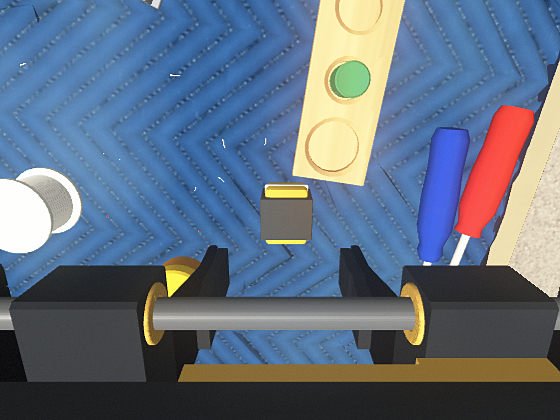

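The wrist picture shows the transformer square between the fingers at (286,215), and the large well at (332,145).

```bash
python3 - <<'E'
from h import *
d=capture('wrist')
print(back(d,[(332,145),(359,8)],.0125)*1000)
E
python3 -m jog '0.6 1.4 30 0 0 0 55; 0 0 30 0 0 0 55; 0 0 18 0 0 0 55; 0 0 12 0 0 0 55; 0 0 0 0 0 0 55; 0 0 0 0 0 0 0; 0 0 0 0 0 0 0; 0 0 0 0 0 0 0; 0 0 0 0 0 0 0; 0 0 -4 0 0 0 0; 0 0 -10 0 0 0 0; 0 0 -20 0 0 0 0' && python3 -m jog '0 0 -40 0 0 0 0; 0 0 -20 0 0 0 0; 0 0 0 0 0 0 0;0 0 0 0 0 0 0'; python3 - <<'E'
from h import *
plan(643,200,130,88)
E
```

```text
[[ 584.49811511 -184.2941858 ]
 [ 667.55748802 -157.48013195]]
time_s: 21.98
position: [0.5281, -0.1758, 0.0707]
tcp_rot: [[0.891, 0.454, -0.002], [0.454, -0.891, 0.001], [-0.001, -0.002, -1.0]]
force: [0.4, -0.0, -0.7]
opening: 0.41
grasp_force: 30.0
time_s: 22.48
position: [0.5282, -0.1758, 0.1302]
tcp_rot: [[0.891, 0.454, -0.001], [0.454, -0.891, 0.001], [-0.001, -0.001, -1.0]]
force: [0.6, -0.2, -1.3]
opening: 0.411
grasp_force: 30.0
t 22.48 pos [ 528.2 -175.8  130.2] psi 27.0 open 35.8 gf 30.0 j6 33.0
tool shift now: tx 272.8 ty -282.8 tz 0.2  turn az -1.065
```

```bash
python3 -m jog '22 -23 0 0 0 0 0; 28 -29 0 0 0 0 0; 28 -29 0 0 0 0 0; 28 -29 0 0 0 0 0; 28 -29 0 0 0 0 0; 28 -29 0 0 0 0 0; 28 -29 0 0 0 0 0; 28 -29 0 0 0 0 0; 28 -29 0 0 0 0 0; 26.8 -27.8 0 0 0 0 0; 0 0 0 0 0 -0.13 0; 0 0 0 0 0 -0.13 0' && python3 -m jog '0 0 0 0 0 -0.13 0; 0 0 0 0 0 -0.13 0; 0 0 0 0 0 -0.13 0; 0 0 0 0 0 -0.13 0; 0 0 0 0 0 -0.13 0; 0 0 0 0 0 -0.155 0; 0 0 0 0 0 0 0; 0 0 0 0 0 0 0'; python3 - <<'E'
from h import *
plan(643,200,39,88)
d=capture('wrist');cv2.imwrite('pics/w5.png',d['color'][:,:,::-1])
for r in trace('wrist','parts_tray')[:2]: print(rect(d,r['pixels'],.014),r['conf'])
for r in place_of('wrist','parts_tray')[:2]: print(r)
E
```

```text
time_s: 23.98
position: [0.6423, 0.2003, 0.1283]
tcp_rot: [[0.741, 0.672, -0.004], [0.672, -0.741, -0.001], [-0.003, -0.002, -1.0]]
force: [0.0, -0.4, -2.3]
opening: 0.412
grasp_force: 30.0
time_s: 24.98
position: [0.6431, 0.1995, 0.1296]
tcp_rot: [[0.037, 0.999, -0.002], [0.999, -0.037, -0.0], [-0.0, -0.002, -1.0]]
force: [-0.4, 0.4, -0.5]
opening: 0.414
grasp_force: 30.0
t 24.98 pos [643.1 199.5 129.6] psi 87.9 open 36.1 gf 30.0 j6 10.0
tool shift now: tx 0.5 ty -0.1 tz 90.6  turn az -0.002
(array([644. , 202.5]), array([69.1, 66.1]), 87.7) 0.78
{'at': [0.6391, 0.1698, -0.0004], 'conf': 0.58}
```

View pics/w5.png

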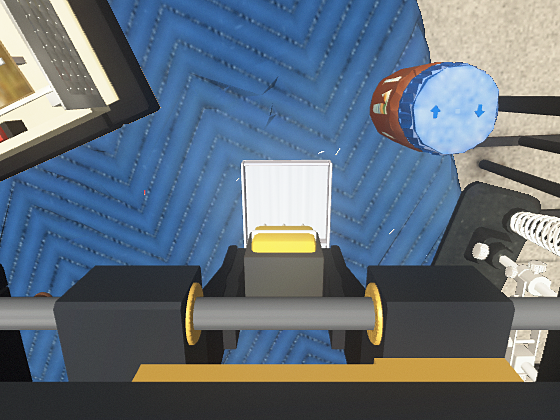

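```bash
python3 - <<'E'
from h import *
d=capture('wrist')
print(back(d,[(242,162),(332,161)],.014)*1000)
print(back(d,[(440,250),(480,185),(500,220)],.015)*1000)
c=capture('top'); print(back(c,[(160,52),(185,55)],.015)*1000)
E
```

```text
[[614.02922696 235.2583104 ]
 [678.70850775 233.58975021]]
[[762.10510324 161.33039224]
 [786.56660342 212.10267029]
 [804.94462868 184.32832933]]
[[762.87761554 182.77654784]
 [757.29461286 135.81369622]]
```

```bash
python3 -m jog '2 1.4 25 0 0 0 0; 0 0 25 0 0 0 0; 0 0 20 0 0 0 0; 0 0 12 0 0 0 0; 0 0 5 0 0 0 0; 0 0 2 0 0 0 0; 0 0 0 0 0 0 0; 0 0 0 0 0 0 0' ; python3 - <<'E'
from h import *
plan(644.5,201.5,38.3,88)
print(read_state()['force'])
E
```

```text
time_s: 26.22
position: [0.6456, 0.2016, 0.0425]
tcp_rot: [[0.035, 0.999, 0.001], [0.999, -0.035, 0.0], [0.0, 0.001, -1.0]]
force: [-0.3, 0.2, -1.6]
opening: 0.41
grasp_force: 30.0
t 26.23 pos [645.6 201.6  42.5] psi 88.0 open 35.6 gf 30.0 j6 10.0
tool shift now: tx -0.2 ty -1.1 tz 4.2  turn az -0.000
[-0.27771128  0.16071173 -1.55319736]
```

```bash
python3 -m jog '0 0 2 0 0 0 0; 0 0 1.2 0 0 0 0; 0 0 0 0 0 0 0; 0 0 0 0 0 0 0'; python3 -m jog '0 0 0.7 0 0 0 0; 0 0 0 0 0 0 0; 0 0 0 0 0 0 0'
```

```text
time_s: 26.72
position: [0.6453, 0.2016, 0.0395]
tcp_rot: [[0.035, 0.999, 0.001], [0.999, -0.035, 0.0], [0.0, 0.001, -1.0]]
force: [-1.3, 0.1, 5.2]
opening: 0.412
grasp_force: 30.0
time_s: 27.1
position: [0.6453, 0.2015, 0.0395]
tcp_rot: [[0.035, 0.999, 0.001], [0.999, -0.035, -0.0], [-0.0, 0.001, -1.0]]
force: [-1.8, -0.2, 9.0]
opening: 0.409
grasp_force: 30.0
```

Contact with the floor (9 N upward). Release and rise.

```bash
python3 -m jog '0 0 0 0 0 0 42;0 0 0 0 0 0 46; 0 0 0 0 0 0 52; 0 0 0 0 0 0 52;0 0 -5 0 0 0 52; 0 0 -25 0 0 0 52; 0 0 -40 0 0 0 52; 0 0 -20 0 0 0 50; 0 0 0 0 0 0 50; 0 0 0 0 0 0 50' ; python3 - <<'E'
from h import *
d=capture('wrist')
for r in trace('wrist','transformer')[:2]: print(rect(d,r['pixels'],.034),r['conf'])
for r in trace('wrist','parts_tray')[:2]: print(rect(d,r['pixels'],.014),r['conf'])
plan(525,61,125,17.8)
E
```

```text
time_s: 28.35
position: [0.6441, 0.2014, 0.1266]
tcp_rot: [[0.035, 0.999, -0.002], [0.999, -0.035, -0.0], [-0.0, -0.002, -1.0]]
force: [-0.8, 0.2, -0.9]
opening: 0.578
grasp_force: 0.0
(array([644.5, 203.5]), array([45.4, 36.8]), 88.0) 0.85
(array([643.7, 182.4]), array([107.1,  66.6]), 88.0) 0.66
t 28.5 pos [644.1 201.4 126.1] psi 88.0 open 49.8 gf 0.0 j6 10.0
tool shift now: tx -144.5 ty -114.1 tz 1.1  turn az 1.225
```

Transformer is placed well. Now the large capacitor.

```bash
python3 -m jog '-22 -17 0 0 0 0 50; -33 -26 0 0 0 0 50; -33 -26 0 0 0 0 50; -33 -26 0 0 0 0 50; -23.5 -19 0 0 0 0 50; 0 0 0 0 0 0.15 50; 0 0 0 0 0 0.15 50; 0 0 0 0 0 0.15 50; 0 0 0 0 0 0.15 50; 0 0 0 0 0 0.15 50; 0 0 0 0 0 0.15 50; 0 0 0 0 0 0.15 50' && python3 -m jog '0 0 0 0 0 0.15 50; 0 0 0 0 0 0.025 50; 0 0 0 0 0 0 50; 0 0 0 0 0 0 50'; python3 - <<'E'
from h import *
plan(525,61,32.5,17.8)
d=capture('wrist');cv2.imwrite('pics/w6.png',d['color'][:,:,::-1])
for n in ('cap_big',):
  for r in trace('wrist',n)[:2]: print(n,rect(d,r['pixels'],.03),r['conf'])
  for r in place_of('wrist',n)[:2]: print(r)
E
```

```text
time_s: 30.0
position: [0.5257, 0.0612, 0.127]
tcp_rot: [[0.887, 0.463, -0.002], [0.463, -0.887, 0.0], [-0.001, -0.001, -1.0]]
force: [0.2, -0.7, -0.5]
opening: 0.578
grasp_force: 0.0
time_s: 30.5
position: [0.526, 0.0611, 0.1277]
tcp_rot: [[0.952, 0.307, -0.0], [0.307, -0.952, 0.0], [-0.0, -0.0, -1.0]]
force: [-0.6, 0.0, -0.1]
opening: 0.575
grasp_force: 0.0
t 30.5 pos [526.   61.1 127.7] psi 17.9 open 50.0 gf 0.0 j6 67.0
tool shift now: tx -1.0 ty -0.2 tz 95.2  turn az 0.001
cap_big (array([526.9,  61.6]), array([33. , 24.6]), 17.8) 0.7
{'at': [0.5276, 0.0617, 0.0002], 'conf': 0.77}
```

View pics/w6.png

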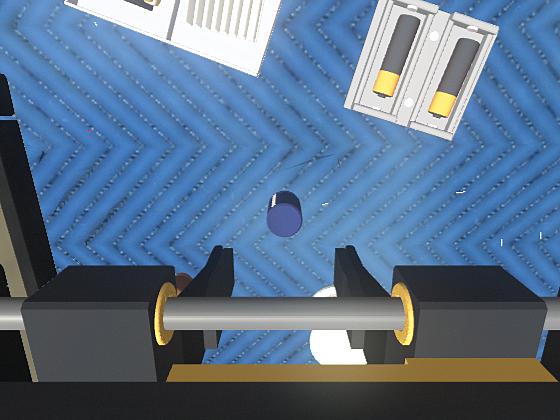

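The picture shows cap_big centred between the fingers at (285,215), and both cells in their grooves. Descending to grip.

```bash
python3 - <<'E'
from h import *
d=capture('wrist'); print(back(d,[(285,221)],.035)*1000)
E
python3 -m jog '0 0 30 0 0 0 50; 0 0 30 0 0 0 50; 0 0 23 0 0 0 50; 0 0 12 0 0 0 50; 0 0 0 0 0 0 50; 0 0 0 0 0 0 0; 0 0 0 0 0 0 0; 0 0 0 0 0 0 0; 0 0 0 0 0 0 0; 0 0 -4 0 0 0 0; 0 0 -10 0 0 0 0; 0 0 -20 0 0 0 0' && python3 -m jog '0 0 -40 0 0 0 0; 0 0 -20 0 0 0 0; 0 0 0 0 0 0 0;0 0 0 0 0 0 0'; python3 - <<'E'
from h import *
plan(583,-184,130,17.8)
E
```

```text
[[524.04705083  59.52310309]]
time_s: 32.2
position: [0.5255, 0.0612, 0.0671]
tcp_rot: [[0.952, 0.306, -0.002], [0.306, -0.952, 0.0], [-0.002, -0.001, -1.0]]
force: [-0.5, -0.5, 0.3]
opening: 0.278
grasp_force: 30.0
time_s: 32.7
position: [0.5256, 0.0612, 0.1265]
tcp_rot: [[0.952, 0.306, -0.001], [0.306, -0.952, 0.0], [-0.001, -0.0, -1.0]]
force: [-0.3, -0.2, -0.3]
opening: 0.278
grasp_force: 30.0
t 32.7 pos [525.6  61.2 126.5] psi 17.8 open 24.2 gf 30.0 j6 67.0
tool shift now: tx -20.3 ty 251.0 tz -3.5  turn az 0.000
```

```bash
python3 -m jog '-2 25 -3 0 0 0 0; -3 38 0 0 0 0 0; -3 38 0 0 0 0 0; -3 38 0 0 0 0 0; -3 38 0 0 0 0 0; -3 38 0 0 0 0 0; -3.3 36 0 0 0 0 0; 0 0 0 0 0 0 0; 0 0 0 0 0 0 0; 0 0 0 0 0 0 0'; python3 - <<'E'
from h import *
plan(583,-184,37,17.8)
d=capture('wrist');cv2.imwrite('pics/w7.png',d['color'][:,:,::-1])
for r in trace('wrist','cap_rack')[:2]: print(rect(d,r['pixels'],.0125),r['conf'])
for r in place_of('wrist','cap_rack')[:2]: print(r)
print(proj(d,[[.583+.0,-.184,.0125],[.667,-.157,.0125]]))
E
```

```text
time_s: 33.95
position: [0.5827, -0.1825, 0.1292]
tcp_rot: [[0.952, 0.307, -0.002], [0.307, -0.952, 0.001], [-0.002, -0.002, -1.0]]
force: [-0.1, 0.6, -0.5]
opening: 0.278
grasp_force: 30.0
t 33.95 pos [ 582.7 -182.5  129.2] psi 17.9 open 24.2 gf 30.0 j6 44.0
tool shift now: tx -0.2 ty 1.5 tz 92.2  turn az 0.001
(array([ 625.9, -172. ]), array([139. ,  53.4]), 18.1) 0.72
{'at': [0.6231, -0.1754, -0.0008], 'conf': 0.66}
[[285.9756597  207.20589357]
 [286.21787042  82.59534829]]
```

View pics/w7.png

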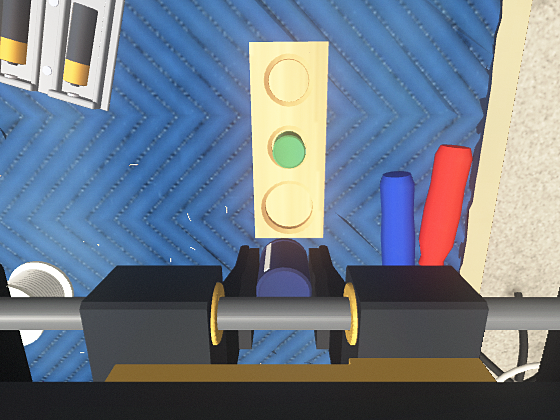

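The large well is at (287,206), about 1 mm right of the prediction, so I correct by that and lower.

```bash
python3 -m jog '0.5 2.3 25 0 0 0 0; 0 0 25 0 0 0 0; 0 0 18 0 0 0 0; 0 0 10 0 0 0 0; 0 0 6 0 0 0 0; 0 0 4 0 0 0 0; 0 0 1.5 0 0 0 0; 0 0 0 0 0 0 0; 0 0 0 0 0 0 0' ; python3 - <<'E'
from h import *
plan(583.3,-185,36.5,17.8)
print(read_state()['force'])
E
```

```text
time_s: 35.22
position: [0.5849, -0.1862, 0.0407]
tcp_rot: [[0.952, 0.306, 0.001], [0.306, -0.952, -0.0], [0.001, 0.001, -1.0]]
force: [-0.5, -0.3, -0.9]
opening: 0.275
grasp_force: 30.0
t 35.23 pos [ 584.9 -186.2   40.7] psi 17.8 open 24.0 gf 30.0 j6 44.0
tool shift now: tx -1.2 ty -1.7 tz 4.2  turn az 0.000
[-0.45986243 -0.31645984 -0.90389732]
```

```bash
python3 -m jog '-1 -1.2 2 0 0 0 0; 0 0 1.5 0 0 0 0; 0 0 0.7 0 0 0 0; 0 0 0 0 0 0 0; 0 0 0 0 0 0 0'; python3 -m jog '0 0 0.5 0 0 0 0; 0 0 0 0 0 0 0; 0 0 0 0 0 0 0'
```

```text
time_s: 35.85
position: [0.5832, -0.1851, 0.0374]
tcp_rot: [[0.952, 0.306, -0.0], [0.306, -0.952, 0.0], [-0.0, -0.0, -1.0]]
force: [-1.8, 1.1, 7.6]
opening: 0.277
grasp_force: 30.0
time_s: 36.22
position: [0.5832, -0.1851, 0.0374]
tcp_rot: [[0.952, 0.306, -0.0], [0.306, -0.952, 0.0], [-0.0, -0.0, -1.0]]
force: [-2.5, 1.6, 11.2]
opening: 0.279
grasp_force: 30.0
```

On the floor (pick height + 4 mm, 11 N). Release.

```bash
python3 -m jog '0 0 0 0 0 0 30;0 0 0 0 0 0 34; 0 0 0 0 0 0 40; 0 0 0 0 0 0 40;0 0 -5 0 0 0 40; 0 0 -25 0 0 0 40; 0 0 -40 0 0 0 40; 0 0 -20 0 0 0 45; 0 0 0 0 0 0 45; 0 0 0 0 0 0 45' ; python3 - <<'E'
from h import *
d=capture('wrist');
for r in place_of('wrist','cap_big')[:2]: print(r)
cv2.imwrite('pics/w8.png',d['color'][:300,150:450,::-1])
plan(437,122,125,17.8)
E
```

```text
time_s: 37.48
position: [0.5828, -0.185, 0.125]
tcp_rot: [[0.952, 0.306, -0.001], [0.306, -0.952, 0.001], [-0.001, -0.001, -1.0]]
force: [-0.3, 0.1, -0.5]
opening: 0.515
grasp_force: 0.0
{'at': [0.5838, -0.186, 0.0024], 'conf': 0.64}
t 37.58 pos [ 582.6 -184.9  124.3] psi 17.8 open 44.9 gf 0.0 j6 44.0
tool shift now: tx -44.8 ty -336.7 tz -0.7  turn az 0.000
```

View pics/w8.png

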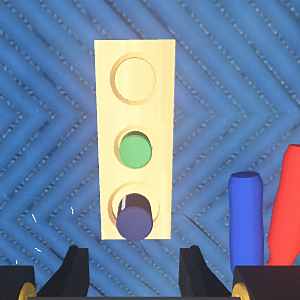

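cap_big stands upright in the large well at (134,215). Now cap_small.

```bash
python3 -m jog '-3 -25 0 0 0 0 45; -5 -38 0 0 0 0 45; -5 -38 0 0 0 0 45; -5 -38 0 0 0 0 45; -5 -38 0 0 0 0 45; -5 -38 0 0 0 0 45; -5 -38 0 0 0 0 45; -5 -38 0 0 0 0 45; -5 -35 0 0 0 0 45; -1.8 -10.7 0 0 0 0 45; 0 0 0 0 0 0 45; 0 0 0 0 0 0 45'; python3 - <<'E'
from h import *
plan(437,122,32,17.8)
d=capture('wrist')
for n in ('cap_small',):
  for r in trace('wrist',n)[:2]: print(n,rect(d,r['pixels'],.022),r['conf'])
  for r in place_of('wrist',n)[:2]: print(r)
E
```

```text
time_s: 39.08
position: [0.4388, 0.1209, 0.1255]
tcp_rot: [[0.952, 0.305, 0.001], [0.305, -0.952, -0.0], [0.001, 0.0, -1.0]]
force: [0.1, -1.3, 0.6]
opening: 0.514
grasp_force: 0.0
t 39.08 pos [438.8 120.9 125.5] psi 17.8 open 44.7 gf 0.0 j6 74.0
tool shift now: tx -1.3 ty -1.6 tz 93.5  turn az -0.001
cap_small (array([438. , 121.1]), array([24.8, 18.7]), 17.7) 0.92
{'at': [0.4343, 0.1191, 0.0008], 'conf': 0.7}
```

```bash
python3 -m jog '-1.3 -0.6 30 0 0 0 45; 0 0 30 0 0 0 45; 0 0 22 0 0 0 45; 0 0 11.5 0 0 0 45; 0 0 0 0 0 0 45; 0 0 0 0 0 0 0; 0 0 0 0 0 0 0; 0 0 0 0 0 0 0; 0 0 0 0 0 0 0; 0 0 0 0 0 0 0' && python3 -m jog '0 0 -4 0 0 0 0; 0 0 -10 0 0 0 0; 0 0 -20 0 0 0 0; 0 0 -40 0 0 0 0; 0 0 -20 0 0 0 0; 0 0 0 0 0 0 0;0 0 0 0 0 0 0'; python3 - <<'E'
from h import *
plan(667.8,-157.5,130,17.9)
E
```

```text
time_s: 40.48
position: [0.4366, 0.1218, 0.0326]
tcp_rot: [[0.952, 0.306, 0.001], [0.306, -0.952, 0.0], [0.001, 0.0, -1.0]]
force: [-0.1, -0.1, 5.3]
opening: 0.194
grasp_force: 30.0
time_s: 41.35
position: [0.4359, 0.1218, 0.1258]
tcp_rot: [[0.952, 0.306, -0.001], [0.306, -0.952, -0.0], [-0.001, -0.0, -1.0]]
force: [-0.8, -0.9, -0.1]
opening: 0.197
grasp_force: 30.0
t 41.35 pos [435.9 121.8 125.8] psi 17.8 open 17.1 gf 30.0 j6 74.0
tool shift now: tx 135.4 ty 336.8 tz -4.2  turn az -0.002
```

```bash
python3 -m jog '9 24 -4 0 0 0 0; 15 37 0 0 0 0 0; 15 37 0 0 0 0 0; 15 37 0 0 0 0 0; 15 37 0 0 0 0 0; 15 37 0 0 0 0 0; 15 37 0 0 0 0 0; 15 37 0 0 0 0 0; 13 34 0 0 0 0 0; 8.4 19.8 0 0 0 0 0; 0 0 0 0 0 0 0; 0 0 0 0 0 0 0'; python3 - <<'E'
from h import *
plan(668.2,-157.5,36.6,17.9)
d=capture('wrist');cv2.imwrite('pics/w9.png',d['color'][:,:,::-1])
for r in trace('wrist','cap_rack')[:2]: print(rect(d,r['pixels'],.0125),r['conf'])
print(proj(d,[[.668,-.1575,.0125]]))
for r in place_of('wrist','cap_small')[:2]: print(r)
E
```

```text
time_s: 42.85
position: [0.6667, -0.1563, 0.1286]
tcp_rot: [[0.952, 0.306, -0.004], [0.306, -0.952, 0.002], [-0.003, -0.003, -1.0]]
force: [0.6, 0.1, 0.2]
opening: 0.194
grasp_force: 30.0
t 42.85 pos [ 666.7 -156.3  128.6] psi 17.8 open 16.9 gf 30.0 j6 50.0
tool shift now: tx 1.1 ty 1.6 tz 92.0  turn az -0.001
(array([ 628. , -171.4]), array([140.4,  52.4]), 18.3) 0.64
(array([647.8, -20.8]), array([52.6, 16. ]), -0.1) 0.33
[[286.16922365 205.84300716]]
{'at': [0.6673, -0.1575, 0.0972], 'conf': 0.68}
```

View pics/w9.png

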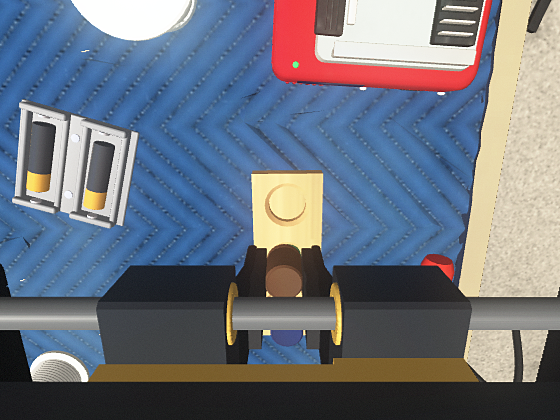

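The small well is at (286,204), on the line of the held can; lowering.

```bash
python3 -m jog '0.8 0.3 25 0 0 0 0; 0 0 25 0 0 0 0; 0 0 18 0 0 0 0; 0 0 10 0 0 0 0; 0 0 5 0 0 0 0; 0 0 3 0 0 0 0; 0 0 0 0 0 0 0; 0 0 0 0 0 0 0' ; python3 - <<'E'
from h import *
plan(668.7,-157.3,36.4,17.8)
print(read_state()['force'])
E
```

```text
time_s: 44.0
position: [0.6695, -0.1577, 0.0448]
tcp_rot: [[0.952, 0.306, 0.001], [0.306, -0.952, -0.0], [0.001, 0.001, -1.0]]
force: [-0.9, -0.9, 0.1]
opening: 0.194
grasp_force: 30.0
t 44.0 pos [ 669.5 -157.7   44.8] psi 17.8 open 16.9 gf 30.0 j6 50.0
tool shift now: tx -0.7 ty -0.6 tz 8.4  turn az 0.000
[-0.92307785 -0.94989078  0.07220834]
```

```bash
python3 -m jog '-0.6 -0.4 3 0 0 0 0; 0 0 2.5 0 0 0 0; 0 0 1.5 0 0 0 0; 0 0 0.6 0 0 0 0; 0 0 0 0 0 0 0; 0 0 0 0 0 0 0'; python3 -m jog '0 0 0.7 0 0 0 0; 0 0 0 0 0 0 0; 0 0 0 0 0 0 0'
```

```text
time_s: 44.75
position: [0.6684, -0.1572, 0.0367]
tcp_rot: [[0.952, 0.306, -0.0], [0.306, -0.952, 0.0], [-0.0, -0.0, -1.0]]
force: [-0.5, 0.1, 1.7]
opening: 0.196
grasp_force: 30.0
time_s: 45.12
position: [0.6684, -0.1572, 0.0366]
tcp_rot: [[0.952, 0.306, -0.0], [0.306, -0.952, 0.0], [-0.0, -0.0, -1.0]]
force: [-2.4, 0.8, 4.9]
opening: 0.192
grasp_force: 30.0
```

Seated on the well floor. Release, rise, and back off for a last look.

```bash
python3 -m jog '0 0 0 0 0 0 23;0 0 0 0 0 0 27; 0 0 0 0 0 0 34; 0 0 0 0 0 0 34;0 0 -5 0 0 0 34; 0 0 -25 0 0 0 34; 0 0 -40 0 0 0 34; 0 0 -40 0 0 0 34; -40 0 -20 0 0 0 34; -60 0 0 0 0 0 34; -60 0 0 0 0 0 34; -40 0 0 0 0 0 34' && python3 -m jog '0 0 0 0 0 0 34; 0 0 0 0 0 0 34'; python3 - <<'E'
from h import *
d=capture('wrist');c=capture('scene')
s=c['color'][110:290,180:480,::-1]
cv2.imwrite('pics/fin.png',np.vstack([cv2.resize(d['color'][:270,:,::-1],(560,270)),cv2.resize(s,(560,330),interpolation=cv2.INTER_CUBIC)]))
for n in ('cap_big','cap_small','cell_a','transformer','cap_rack','cell_caddy','parts_tray','flux_jar','solder_spool'):
  for cam in ('wrist','scene'):
    for r in place_of(cam,n)[:2]: print(n,cam,np.round(r['at'],4),round(r['conf'],2))
E
```

```text
time_s: 46.62
position: [0.4756, -0.2186, 0.1664]
tcp_rot: [[0.952, 0.305, -0.0], [0.305, -0.952, -0.0], [-0.0, -0.0, -1.0]]
force: [0.3, -0.4, -0.4]
opening: 0.392
grasp_force: 0.0
time_s: 46.88
position: [0.4791, -0.219, 0.1665]
tcp_rot: [[0.952, 0.305, 0.002], [0.305, -0.952, -0.001], [0.002, 0.002, -1.0]]
force: [0.3, -0.4, 0.0]
opening: 0.393
grasp_force: 0.0
cap_big wrist [ 0.5838 -0.1828  0.0019] 0.56
cap_small scene [ 0.6686 -0.1552  0.0032] 0.47
cell_a wrist [ 0.3425 -0.0427 -0.0013] 0.84
cell_a wrist [ 0.446  -0.0054 -0.0016] 0.51
cell_a scene [ 0.6466 -0.0226  0.0035] 0.65
cell_a scene [ 0.3367 -0.0411 -0.0015] 0.43
transformer scene [0.6436 0.2008 0.0017] 0.71
cap_rack scene [ 0.6264 -0.1717  0.0016] 0.78
cell_caddy scene [0.6426 0.0098 0.0042] 0.88
parts_tray scene [ 0.6449  0.1642 -0.0022] 0.61
flux_jar wrist [ 0.4326 -0.1336  0.0014] 0.6
flux_jar scene [ 0.4283 -0.1301  0.0018] 0.67
solder_spool wrist [ 0.4475 -0.0119 -0.0009] 0.83
solder_spool scene [ 0.4494 -0.013  -0.0011] 0.87
solder_spool scene [ 0.5805 -0.1866  0.0065] 0.46
```

View pics/fin.png

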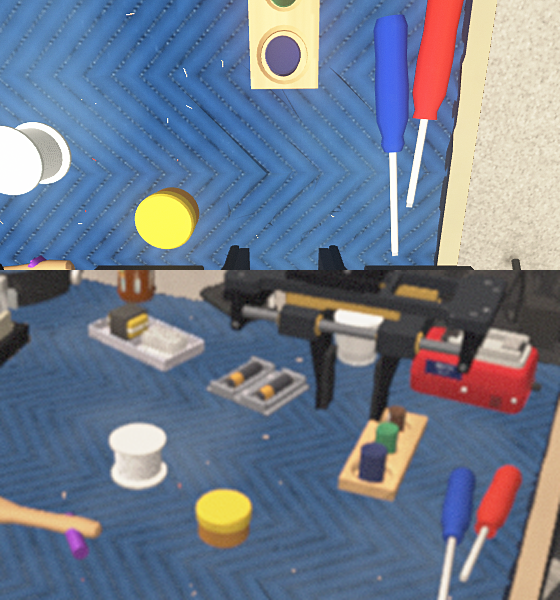

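The last picture shows both cells in the caddy (245,375 / 275,388), both caps upright in the rack (373,462 and 396,415) and the transformer in the tray (127,322). The jar and spool have not moved, and the arm is clear.

```bash
python3 -c "
from rig import *
print(hand_in())"
```

```text
the job is handed in; nothing more can be done
None
```

All five parts are in their holders and the job is handed in at about 47 s of the 106 s allowed; the flux jar and solder spool stayed where they stood, and hand-in returned no verdict.

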